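# Turn the ball dish to the bowl without losing the ball

### The job

The loose orange wash ball lies in the middle of the white carrying dish on the brown tile. Lift the dish by its handle clear of the tile, turn it level through a quarter turn so that its blue pouring lip points across the tile towards the side with the red bowl, and bring the tip of the lip over the middle of the bowl, with the dish a few centimetres above the bowl's rim, ready for tipping. The ball must stay in the middle all the way, untouched; do not shift the bowl or the round pot, and finish still holding the dish there, level and still, without letting go or tipping the ball out.

Things in the scene. Friction and masses are not known exactly. Their poses are not given: they have to be found in the camera images.
- dish: round white shallow carrying dish, 130 mm across, about 0.24 kg, with a blue pouring lip and a fixed arched handle. Origin: centre of its underside (9 mm above the counter as it stands on the tile). Its x axis points from the centre out through the pouring lip, z is up. Inside it is a shallow cone, 8 degrees, whose lowest point is the middle, 8 mm above the underside; the rim is 24 mm above the underside and is open at the lip. Steel handle posts stand at y = +64 and -64 mm
- dish_grip (a point): centre of the blue grip bar at the top of the dish's handle, 90 mm straight above the dish's origin (dish axes). The bar lies along the dish's y axis: 76 mm long, 14 mm wide (along the dish's x), 18 mm high; its underside is 81 mm above the dish's underside, 45 mm above the top of the ball. Grasp across the 14 mm, from above
- dish_lip (a point): tip of the blue pouring lip: 80 mm from the dish's centre along the dish's x axis, 17 mm above its underside (dish axes). The lip is 36 mm wide, with 12 mm side cheeks, and ends 4 mm beyond this point
- dish_seat (a point): point fixed in the dish where the ball's centre is while the ball lies in the middle: on the dish's axis, 22 mm above its underside
- ball_center (a point): centre of the loose orange ball, 28 mm in diameter, about 30 g, which rolls freely in the dish
- bowl: loose red round bowl, 120 mm across at the rim, 55 mm high, 0.25 kg, standing on the counter about 18 cm to one side of the tile's centre, left or right. Origin: centre of its underside
- tile: flat brown tile on which the dish stands, 98 x 185 x 9 mm, fixed. Origin: centre of its underside. x is across it (98 mm), y along it (185 mm); at the start the dish's lip points along the tile's +y, to within 6 degrees. The bowl stands off one of its long sides, on its x axis (+x or -x) to within 30 mm
- grease_pot: loose low round cream-coloured lidded pot, 90 mm across, 32 mm high, standing on the other side of the tile from the bowl; leave it alone. Origin: centre of its underside

How it is judged:
On the way, in this order (a step that is already met when the one before it is completed fails the run):
1. the dish has been lifted off the tile (underside 20 mm or more above the counter, nothing but the robot carrying it), the ball in its middle (height (world z) of dish above 0.02 m and contact force between dish and tile below 0.1 N and distance between ball_center and dish_seat below 0.02 m), for 0.1 s.
2. still in the air, level and with the ball in its middle, the dish has been turned a quarter turn: its lip lies across the tile to within 15 degrees (angle between the x axis of dish and the x axis of tile, either way round below 0.26 rad and angle between dish's own z axis and vertical below 0.12 rad and distance between ball_center and dish_seat below 0.015 m and height (world z) of dish above 0.02 m), for 0.2 s.
At the end, for the whole second after the job is handed in: Dish still held, clear of bowl and tile: lip tip within 30 mm of the bowl's middle seen from above, pointing at it and across the tile within 15 degrees, underside 62 to 160 mm above the counter, level within 5 degrees, still; ball at rest within 10 mm of the dish's middle; bowl upright (horizontal distance between dish_lip and bowl below 0.03 m and x of bowl in the frame of dish above 0.035 m and angle between the x axis of dish and the x axis of tile, either way round below 0.26 rad and height (world z) of dish between 0.062 and 0.16 m and angle between dish's own z axis and vertical below 0.09 rad and distance between ball_center and dish_seat below 0.01 m and linear speed of dish below 0.02 m/s and angular speed of dish below 0.1 rad/s and linear speed of ball below 0.04 m/s and contact force between the fingers and dish above 1 N and contact force between dish and bowl below 0.1 N and contact force between dish and tile below 0.1 N and angle between bowl's own z axis and vertical below 0.1 rad); the arm keeps its last pose, push and grip.
It fails at once if the ball strays more than 25 mm from the middle of the dish (distance between ball_center and dish_seat above 0.025 m).
It fails at once if the dish tilts more than 10 degrees (angle between dish's own z axis and vertical above 0.175 rad).
It fails at once if the robot touches the ball (contact force between any of the arm, the fingers and ball above 0.3 N).
It fails at once if the bowl is shifted more than 20 mm (distance of bowl from where it was at the start of the episode above 0.02 m).
It fails at once if the round pot is shifted more than 20 mm (distance of grease_pot from where it was at the start of the episode above 0.02 m).
It also fails if it takes over 53 s, if anything falls off the work surface, if the arm or the gripper's body presses on something with over 40 N, if the wrist force passes 120 N, or if a joint passes its speed limit or range.

### The arm

A 6-joint arm with a two-finger parallel gripper is mounted at the origin on a cart in front of the work surface, level with it; the furniture and walls round the work are solid. World frame = base frame: x ahead of the robot, y to its left, z up, the work surface at z = 0. Lengths are in m, angles in rad, forces in N, time in s.
With the tool pointing down it reaches from about 0.3 to 0.75 m from the base axis. Payload 8.5 kg.
Tool frame: the origin (TCP) lies midway between the tips of the shut fingers; the grasp point (between the pads) lies 19 mm behind it; z points along the fingers, y is the line along which they close (so a half turn about z gives the same grasp; the last joint's range is limited). The gripper opens to 88 mm and grips with 3 to 60 N. Pads are 18 mm wide; open, the fingers measure 123 mm over their backs; the gripper's body (75 mm by 187 mm) begins 45 mm behind the grasp point.
Start: joints at [1.017, 0.381, 1.297, -0, 1.464, -0.215], TCP at [0.183, 0.519, 0.239] pointing down, gripper open.
Joint ranges: [-3.11, 3.11], [-0.89, 2.33], [0.22, 2.48], [-1.42, 4.56], [0.17, 2.85], [-2.88, 2.88]. Speed limits (rad/s): [2.39, 2.39, 3.14, 3.14, 3.14, 3.14].

### API

Orientations are given as a rotation vector (axis times angle).
In Python, from bench import telemetry, grab_frame, ticket, spotter gives the robot as it stands. The module is installed in compiled form; this text tells all that it offers.
- The arm moves only by the tool step_arm, never from a script. Its arguments are lists of equal length, an entry for each row: "delta_pos": the shift along the world's x, y, z normalised to -1 to 1, where 1 is 0.15 m, a list of three; "rotation": the turn, a rotation vector about the world's x, y, z normalised to -1 to 1, where 1 is 180 degrees, a list of three; "hand": the closure, from 0 (fully open) to 1 (shut). In form: {"delta_pos": [[x, y, z], ...], "rotation": [[wx, wy, wz], ...], "hand": [hand, ...]}. A call has exactly 10 rows; each row is the pose to reach, as a shift and turn from the pose commanded when the call began, turning the shorter way round; what a row does not reach only later rows make up. A row lasts 1/10 s, in which the tool goes at most 50 mm and 8.59 degrees, less where a joint would pass 70% of its speed; a pose out of reach is approached as far as the arm can. A call with a number of a shift or a turn outside -1 to 1 is refused whole. A call with a gripper value outside its range is refused whole. The fingers move at their own pace and stop on an object; "grip_force" is the grip in N (left out, the last holds). Time passes only in rows, so rows that repeat a pose let the fingers close, or fill a call up. It gives the time, the measured TCP pose, the force, the opening and the grip force at its end, in the units of the state.
- telemetry.sense(): the state, without advancing time (a new reading comes with each control period).
- grab_frame(name): name is "scene" or "side" or "wrist"; returns a dict with "img" (384x512x3 uint8, blue, green, red), "mtx" (3x3 intrinsics, pixels), "k1" (the pictures are not rectified: a ray, as slopes to the right and down, at radius r is drawn at 1 + k1 r^2 times it, then the intrinsics apply), "view" (4x4, takes a point from world to camera coordinates); the wrist camera has in their place "mount" (4x4, takes a point from camera to tool coordinates, whose origin is the TCP and whose axes are the flange's). Camera axes: x right, y down, z forward; pixel columns grow to the right and rows downward; lengths in m; the calibration is good to about 2 mm. A picture is of the moment at which its call begins: read the wrist's pose just before it. There is no depth.
- ticket.hand_in(): hands the job in; it is judged then, once.
Trained networks look in a picture, given as the dict that the camera call returned (one of the last four; its "shot" number tells which), for a name from the list of things; names that differ only in an ending like _2 or _b are one class to them, and where a whole thing is asked for, a point or a joint stands for the part that bears it (a point fixed in the world has none). Each returns a list of dicts, best first, with "conf" (0 to 1); they miss things now and then, are a little off and sometimes report something else, mostly with a low value. They report only what shows in the picture. A call takes as long as a camera call.
- spotter.search_frame(picture, label): "position" ([x, y, z] in m, in world coordinates, good to about 4 mm: the middle of the surface that is visible of it).
- spotter.trace(picture, label): "mask" (384x512 bool, what is visible of it).
- spotter.spot_point(picture, label): "position" ([x, y, z] in m, in world coordinates, good to about 4 mm: a listed point, or the origin of a listed thing).
The state is a dict: "t": time; "joint_pos": joint angles; "qvel": joint speeds; "joint_efforts": joint torques, N m; "position": TCP position; "tool_rot": TCP orientation; "contact_force": force on the tool from outside, world axes, zero at the start; "moment": the same for the moment, N m; "gripper_width": finger opening in m; "grasp_force": force on a finger pad.
Only numpy, scipy, OpenCV 4.12 (cv2) and the standard library are available. Lean on these libraries where they do the work, as an engineer would, in place of code of your own. Each camera call takes 0.05 s, during which the arm holds its last target. There are 200 camera calls.

## Working session

There is one attempt and no reset: what is moved stays moved. The work goes in short steps, Python scripts to look and compute and a tool call to move; the robot and the scene stay as the last step left them, time stands still between calls to the robot, and variables do not carry over. Pictures are saved under pics/ and viewed, at most 10 in all, crops included, and the job is handed in when it is done.

Besides the shell and the picture viewer there is one more tool, called after ">>>" in YAML: its name, and indented under it one key for each argument. step_arm: Moves the arm, as the interface text tells. Its arguments: {"type":"object","properties":{"delta_pos":{"type":"array"},"rotation":{"type":"array"},"hand":{"type":"array"},"grip_force":{"type":"number"}},"required":["delta_pos","rotation","hand"]}

```bash
mkdir -p pics; cat > m.py <<'E'
import numpy as np, cv2
from bench import telemetry, grab_frame, ticket, spotter
def look(cam, labels, save=None):
    f=grab_frame(cam)
    if save: cv2.imwrite('pics/'+save,f['img'])
    for l in labels:
        r=spotter.spot_point(f,l)
        print(cam,l,[(np.round(a['position'],4).tolist(),round(a['conf'],2)) for a in r[:2]])
    return f
E
python3 - <<'E'
from m import *
s=telemetry.sense(); print({k:np.round(v,3).tolist() for k,v in s.items()})
L=['dish','dish_grip','dish_lip','ball_center','bowl','tile','grease_pot']
a=look('scene',L,'a.png');b=look('side',L,'b.png')
cv2.imwrite('pics/ab.png',cv2.resize(np.hstack([a['img'],b['img']]),(800,300)))
E
```

```text
{'t': 0.0, 'joint_pos': [1.017, 0.381, 1.298, 0.0, 1.464, -0.215], 'qvel': [-0.0, 0.001, 0.001, 0.001, -0.0, -0.001], 'joint_efforts': [-0.001, -43.794, -22.456, 0.071, 0.035, -0.0], 'position': [0.183, 0.518, 0.238], 'tool_rot': [-0.53, -3.096, 0.002], 'contact_force': [0.554, 0.085, -0.749], 'moment': [-0.028, -0.018, 0.01], 'grasp_force': 0.0, 'gripper_width': 0.088}
scene dish [([0.479, 0.3357, 0.0069], 0.92), ([0.4044, 0.379, 0.024], 0.54)]
scene dish_grip [([0.4784, 0.3407, 0.0957], 0.71), ([0.4727, 0.3365, 0.027], 0.45)]
scene dish_lip [([0.4047, 0.3802, 0.0224], 0.77), ([0.4772, 0.3396, 0.0973], 0.66)]
scene ball_center [([0.4767, 0.3394, 0.0278], 0.67)]
scene bowl [([0.4723, 0.3356, 0.0279], 0.3)]
scene tile []
scene grease_pot [([0.4167, 0.18, -0.0012], 0.82)]
side dish [([0.4757, 0.3368, 0.0079], 0.69)]
side dish_grip [([0.4748, 0.3375, 0.1015], 0.7)]
side dish_lip [([0.4003, 0.3806, 0.0225], 0.88)]
side ball_center [([0.4755, 0.3396, 0.0306], 0.67)]
side bowl [([0.5606, 0.5009, -0.0012], 0.74)]
side tile [([0.487, 0.3395, 0.0047], 0.6)]
side grease_pot [([0.4127, 0.1799, -0.0021], 0.95), ([0.4771, 0.3407, 0.0314], 0.3)]
```

View pics/ab.png

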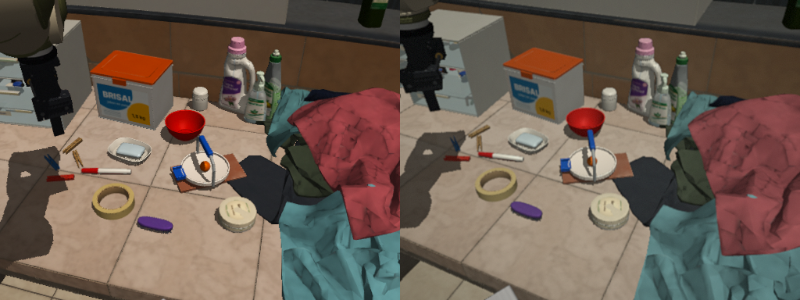

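The scene shows the dish on the tile at about (205,168), with its lip pointing left towards the camera at (180,172). The red bowl is behind it at (185,125) and the pot in front at (238,214). Next I'll refine the tile angle, bar line and bowl centre from masks.

```bash
cat >> m.py <<'E'
def toplane(f,uv,z):
    K=f['mtx'];k=f['k1'];uv=np.asarray(uv,float).reshape(-1,2)
    d=cv2.undistortPoints(uv.reshape(-1,1,2),K,np.array([k,0,0,0.])).reshape(-1,2)
    V=f['view'];R=V[:3,:3];c=-R.T@V[:3,3]
    r=np.c_[d,np.ones(len(d))]@R
    return c+r*((z-c[2])/r[:,2])[:,None]
E
python3 - <<'E'
from m import *
for cam in ['scene','side']:
    f=grab_frame(cam); hsv=cv2.cvtColor(f['img'],cv2.COLOR_BGR2HSV)
    m=spotter.trace(f,'tile')
    if m:
        c=max(cv2.findContours(m[0]['mask'].astype(np.uint8),0,1)[0],key=cv2.contourArea)
        P=toplane(f,np.argwhere(m[0]['mask'])[:,::-1],.009)[:,:2].astype(np.float32)
        print(cam,'tile',m[0]['conf'],cv2.minAreaRect(P), len(P))
    m=spotter.trace(f,'bowl')
    for q in m[:2]:
        P=toplane(f,np.argwhere(q['mask'])[:,::-1],.055)[:,:2].astype(np.float32)
        # rim at z=.055: upper outline only -> enclosing circle
        print(cam,'bowl',q['conf'],len(P),P.min(0),P.max(0),cv2.minEnclosingCircle(P))
    for r in spotter.spot_point(f,'bowl')[:1]: print(r)
    # blue handle line
    B=cv2.inRange(hsv,(100,130,40),(130,255,255))
    n,l,st,ce=cv2.connectedComponentsWithStats(B)
    for i in range(1,n):
        if st[i,4]>60:
            P=toplane(f,np.argwhere(l==i)[:,::-1],.099).astype(np.float32)[:,:2]
            print(cam,'blue',st[i],P.mean(0),cv2.minAreaRect(P))
E
```

```text
scene tile 0.81 ((0.481196790933609, 0.3308197557926178), (0.10259710252285004, 0.18738789856433868), 62.38791275024414) 910
scene bowl 0.85 1523 [0.4872798  0.42024967] [0.6191257  0.55456895] ((0.5457617044448853, 0.48445194959640503), 0.075056292116642)
{'position': [0.5627, 0.5005, -0.0007], 'conf': 0.79}Traceback (most recent call last):
  File "<stdin>", line 21, in <module>
cv2.error: OpenCV(4.12.0) /io/opencv/modules/imgproc/src/convhull.cpp:143: error: (-215:Assertion failed) total >= 0 && (depth == CV_32F || depth == CV_32S) in function 'convexHull'
```

>>> step_arm:
  delta_pos:
    - [0.1,-0.06,0]
    - [0.2,-0.12,0]
    - [0.35,-0.21,0]
    - [0.5,-0.3,0]
    - [0.65,-0.4,0]
    - [0.8,-0.5,0]
    - [0.98,-0.6,0]
    - [0.98,-0.6,0]
    - [0.98,-0.6,0]
    - [0.98,-0.6,0]
  rotation:
    - [0,0,0.03]
    - [0,0,0.06]
    - [0,0,0.09]
    - [0,0,0.12]
    - [0,0,0.15]
    - [0,0,0.18]
    - [0,0,0.22]
    - [0,0,0.22]
    - [0,0,0.22]
    - [0,0,0.22]
  hand: [0,0,0,0,0,0,0,0,0,0]

```text
t: 2.0
position: [0.3291, 0.4291, 0.2388]
tool_rot: [0.549, -3.093, -0.0]
contact_force: [-0.2, -1.1, -0.0]
gripper_width: 0.0884
grasp_force: 0.0
```

>>> step_arm:
  delta_pos:
    - [0.1,-0.06,0]
    - [0.2,-0.12,0]
    - [0.35,-0.21,0]
    - [0.5,-0.3,0]
    - [0.65,-0.4,0]
    - [0.8,-0.5,0]
    - [0.97,-0.6,-0.1]
    - [0.97,-0.6,-0.2]
    - [0.97,-0.6,-0.3]
    - [0.97,-0.6,-0.3]
  rotation:
    - [0,0,0.03]
    - [0,0,0.06]
    - [0,0,0.09]
    - [0,0,0.12]
    - [0,0,0.15]
    - [0,0,0.18]
    - [0,0,0.22]
    - [0,0,0.22]
    - [0,0,0.22]
    - [0,0,0.22]
  hand: [0,0,0,0,0,0,0,0,0,0]

```text
t: 3.0
position: [0.474, 0.3391, 0.192]
tool_rot: [1.564, -2.72, -0.001]
contact_force: [-0.4, 0.2, 0.4]
gripper_width: 0.0884
grasp_force: 0.0
```

```bash
python3 - <<'E'
from m import *
from scipy.spatial.transform import Rotation as Ro
def st():
    s=telemetry.sense();R=Ro.from_rotvec(s['tool_rot']).as_matrix();return s,R
s,R=st();print(s['t'],s['position'],'yaw y',np.degrees(np.arctan2(R[1,1],R[0,1])),R[:,2],np.round(s['joint_pos'],2))
f=grab_frame('wrist'); cv2.imwrite('pics/w.png',f['img'])
T=np.eye(4);T[:3,:3]=R;T[:3,3]=s['position']; f['view']=np.linalg.inv(T@f['mount'])
for n in ['dish','dish_grip','dish_lip','ball_center','bowl','tile']:
    print(n,[(np.round(a['position'],4).tolist(),round(a['conf'],2)) for a in spotter.spot_point(f,n)[:1]])
B=cv2.inRange(cv2.cvtColor(f['img'],cv2.COLOR_BGR2HSV),(100,130,40),(130,255,255))
n,l,stt,ce=cv2.connectedComponentsWithStats(B)
for i in range(1,n):
    if stt[i,4]>200:
        P=toplane(f,np.argwhere(l==i)[:,::-1],.108).astype(np.float32)[:,:2].copy()
        print(stt[i],P.mean(0),cv2.minAreaRect(P))
E
```

```text
3.0 [0.47399958 0.33905292 0.19196298] yaw y 149.78985077186368 [-0.00365037 -0.00145268 -0.99999228] [ 0.42  0.48  1.28  0.    1.39 -2.2 ]
dish [([0.474, 0.3364, 0.0117], 0.85)]
dish_grip [([0.4779, 0.3385, 0.1], 0.6)]
dish_lip [([0.407, 0.3791, 0.0288], 0.64)]
ball_center [([0.4778, 0.3405, 0.0311], 0.67)]
bowl []
tile []
[ 245  146   19   97 1599] [0.47276884 0.335826  ] ((0.4734566807746887, 0.33702436089515686), (0.07525249570608139, 0.012745583429932594), 60.779788970947266)
[312 151  29  43 977] [0.41826063 0.347792  ] ((0.41900724172592163, 0.3476870357990265), (0.03200261667370796, 0.01999475248157978), 60.9212646484375)
```

View pics/w.png

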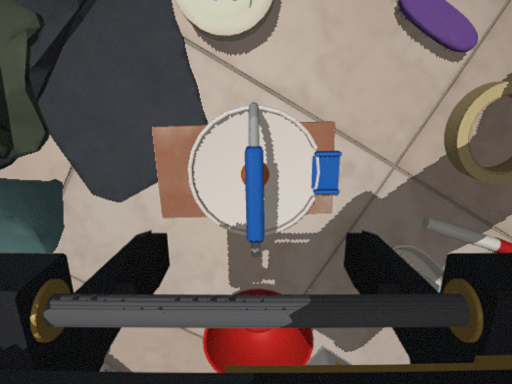

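The wrist view shows the blue bar at (255,195) and the ball under it at (255,174). The lip is at (327,173) and the bowl at (258,340). The bar direction is 60.8°, the fingers are well centred on it, and the closing axis is within 1°. I'll descend now.

>>> step_arm:
  delta_pos:
    - [0,0,-0.1]
    - [0.005,-0.005,-0.2]
    - [0.005,-0.005,-0.3]
    - [0.005,-0.005,-0.4]
    - [0.005,-0.005,-0.5]
    - [0.005,-0.005,-0.6]
    - [0.005,-0.005,-0.68]
    - [0.005,-0.005,-0.74]
    - [0.005,-0.005,-0.745]
    - [0.005,-0.005,-0.745]
  rotation:
    - [0,0,0.005]
    - [0,0,0.005]
    - [0,0,0.005]
    - [0,0,0.005]
    - [0,0,0.005]
    - [0,0,0.005]
    - [0,0,0.005]
    - [0,0,0.005]
    - [0,0,0.005]
    - [0,0,0.005]
  hand: [0,0.1,0.2,0.3,0.4,0.5,0.5,0.5,0.5,0.5]
  grip_force: 10

```text
t: 4.35
position: [0.4762, 0.3381, 0.0823]
tool_rot: [-1.587, 2.711, -0.0]
contact_force: [0.4, -0.9, 1.1]
gripper_width: 0.044
grasp_force: 0.0
```

>>> step_arm:
  delta_pos:
    - [0,0,0]
    - [0,0,0]
    - [0,0,0]
    - [0,0,0]
    - [0,0,0]
    - [0,0,0]
    - [0,0,0]
    - [0,0,0]
    - [0,0,0]
    - [0,0,0]
  rotation:
    - [0,0,0]
    - [0,0,0]
    - [0,0,0]
    - [0,0,0]
    - [0,0,0]
    - [0,0,0]
    - [0,0,0]
    - [0,0,0]
    - [0,0,0]
    - [0,0,0]
  hand: [0.6,0.68,0.72,0.74,0.76,0.78,0.8,0.82,0.84,0.86]
  grip_force: 10

```text
t: 5.35
position: [0.4758, 0.3381, 0.082]
tool_rot: [1.587, -2.711, -0.001]
contact_force: [-2.2, 1.4, 1.6]
gripper_width: 0.0136
grasp_force: 10.0
```

>>> step_arm:
  delta_pos:
    - [0,0,0]
    - [0,0,0]
    - [0,0,0]
    - [0,0,0]
    - [0,0,0]
    - [0,0,0]
    - [0,0,0]
    - [0,0,0]
    - [0,0,0]
    - [0,0,0]
  rotation:
    - [0,0,0]
    - [0,0,0]
    - [0,0,0]
    - [0,0,0]
    - [0,0,0]
    - [0,0,0]
    - [0,0,0]
    - [0,0,0]
    - [0,0,0]
    - [0,0,0]
  hand: [0.88,0.9,0.92,0.94,0.96,0.98,1,1,1,1]
  grip_force: 30

```text
t: 6.35
position: [0.476, 0.338, 0.0821]
tool_rot: [-1.587, 2.711, 0.0]
contact_force: [-3.6, 3.3, 4.1]
gripper_width: 0.0135
grasp_force: 30.0
```

```bash
python3 - <<'E'
from m import *
s=telemetry.sense();print(s['position'],s['tool_rot'],s['contact_force'],s['moment'],s['gripper_width'],s['grasp_force'])
f=look('side',['dish','dish_grip','ball_center'])
cv2.imwrite('pics/c.png',cv2.resize(f['img'][120:270,150:350],(800,600)))
E
```

```text
[0.47602499 0.33802086 0.08210362] [-1.58701122e+00  2.71113751e+00  1.19824909e-04] [-3.62599796  3.25479779  4.08728992] [ 0.33851859  0.6904834  -0.01258315] 0.013473310178635121 30.038515962660313
side dish [([0.4781, 0.3404, 0.0064], 0.91), ([0.4866, 0.3376, 0.0012], 0.52)]
side dish_grip [([0.4797, 0.3411, 0.1001], 0.65)]
side ball_center [([0.4737, 0.3393, 0.0317], 0.47)]
```

View pics/c.png

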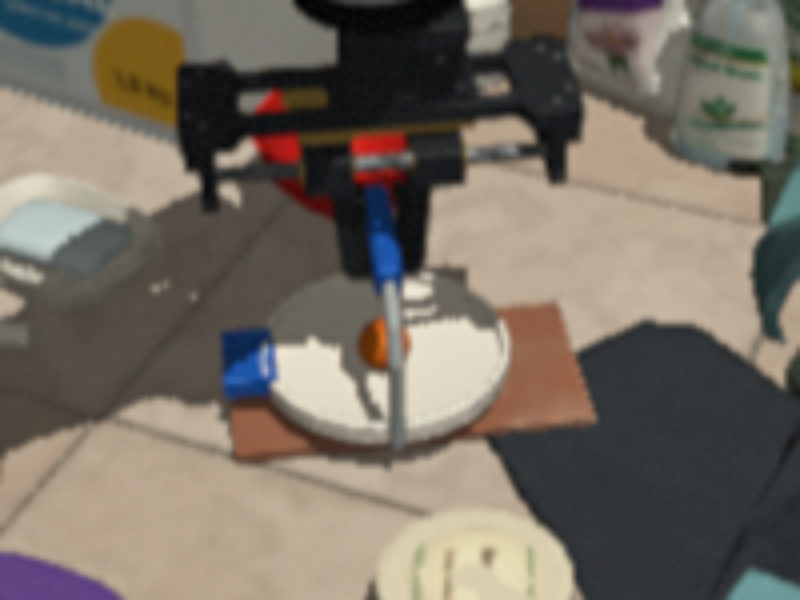

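The grasp is good: opening 13.5 mm at 30 N, with the ball centred at about (383,343) in the crop. I'll lift gently.

>>> step_arm:
  delta_pos:
    - [0,0,0.004]
    - [0,0,0.008]
    - [0,0,0.012]
    - [0,0,0.018]
    - [0,0,0.024]
    - [0,0,0.03]
    - [0,0,0.036]
    - [0,0,0.042]
    - [0,0,0.048]
    - [0,0,0.054]
  rotation:
    - [0,0,0]
    - [0,0,0]
    - [0,0,0]
    - [0,0,0]
    - [0,0,0]
    - [0,0,0]
    - [0,0,0]
    - [0,0,0]
    - [0,0,0]
    - [0,0,0]
  hand: [1,1,1,1,1,1,1,1,1,1]
  grip_force: 30

```text
t: 7.55
position: [0.476, 0.338, 0.0902]
tool_rot: [-1.587, 2.711, -0.0]
contact_force: [0.5, 0.6, -2.9]
gripper_width: 0.0138
grasp_force: 30.0
```

>>> step_arm:
  delta_pos:
    - [0,0,0.01]
    - [0,0,0.03]
    - [0,0,0.06]
    - [0,0,0.09]
    - [0,0,0.12]
    - [0,0,0.15]
    - [0,0,0.18]
    - [0,0,0.2]
    - [0,0,0.21]
    - [0,0,0.21]
  rotation:
    - [0,0,0]
    - [0,0,0]
    - [0,0,0]
    - [0,0,0]
    - [0,0,0]
    - [0,0,0]
    - [0,0,0]
    - [0,0,0]
    - [0,0,0]
    - [0,0,0]
  hand: [1,1,1,1,1,1,1,1,1,1]

```text
t: 8.55
position: [0.4761, 0.338, 0.1218]
tool_rot: [-1.587, 2.711, -0.0]
contact_force: [-0.5, -0.0, -2.9]
gripper_width: 0.0139
grasp_force: 30.0
```

```bash
python3 - <<'E'
from m import *
s=telemetry.sense();print(s['position'],s['tool_rot'],s['contact_force'],s['moment'],s['gripper_width'],s['grasp_force'])
f=look('side',['dish','dish_grip','dish_lip','ball_center'])
cv2.imwrite('pics/d.png',cv2.resize(f['img'][120:270,150:350],(800,600)))
E
```

```text
[0.47607643 0.33798028 0.12176105] [-1.58694360e+00  2.71101745e+00 -6.68346483e-05] [-0.52949946 -0.0412419  -2.9287435 ] [ 0.12343153  0.03232073 -0.04247484] 0.013911414473174828 29.990662168711424
side dish [([0.475, 0.339, 0.0495], 0.76)]
side dish_grip [([0.4744, 0.3397, 0.1388], 0.61)]
side dish_lip [([0.4035, 0.3775, 0.0601], 0.84)]
side ball_center [([0.4745, 0.3391, 0.0722], 0.54)]
```

View pics/d.png

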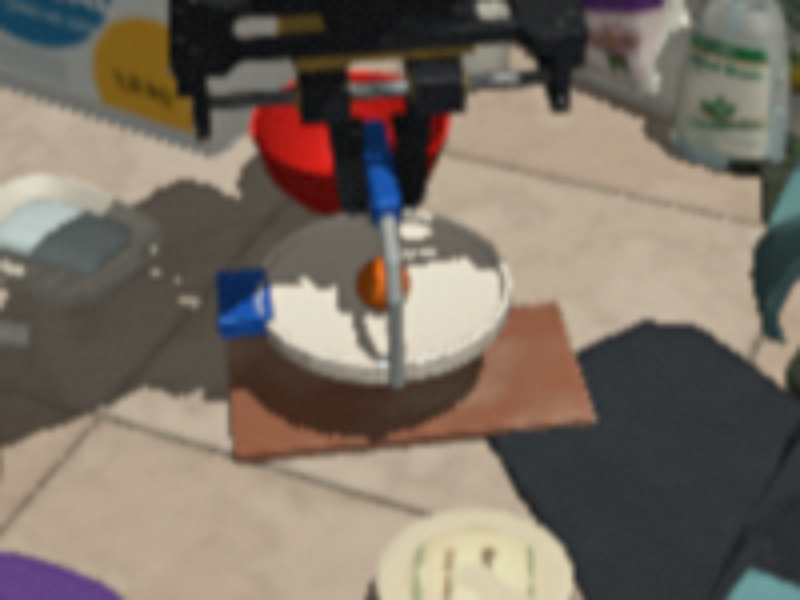

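Lifted cleanly and level, with the ball centred at about (382,283). I'll raise it further and then turn −89° in small steps.

>>> step_arm:
  delta_pos:
    - [0,0,0.02]
    - [0,0,0.06]
    - [0,0,0.11]
    - [0,0,0.16]
    - [0,0,0.21]
    - [0,0,0.26]
    - [0,0,0.31]
    - [0,0,0.34]
    - [0,0,0.36]
    - [0,0,0.36]
  rotation:
    - [0,0,0]
    - [0,0,0]
    - [0,0,0]
    - [0,0,0]
    - [0,0,0]
    - [0,0,0]
    - [0,0,0]
    - [0,0,0]
    - [0,0,0]
    - [0,0,0]
  hand: [1,1,1,1,1,1,1,1,1,1]

```text
t: 9.8
position: [0.4761, 0.338, 0.1759]
tool_rot: [-1.587, 2.711, -0.0]
contact_force: [0.3, 0.4, -2.6]
gripper_width: 0.0135
grasp_force: 30.0
```

>>> step_arm:
  delta_pos:
    - [0,0,0]
    - [0,0,0]
    - [0,0,0]
    - [0,0,0]
    - [0,0,0]
    - [0,0,0]
    - [0,0,0]
    - [0,0,0]
    - [0,0,0]
    - [0,0,0]
  rotation:
    - [0,0,-0.005]
    - [0,0,-0.015]
    - [0,0,-0.03]
    - [0,0,-0.05]
    - [0,0,-0.07]
    - [0,0,-0.09]
    - [0,0,-0.11]
    - [0,0,-0.13]
    - [0,0,-0.15]
    - [0,0,-0.17]
  hand: [1,1,1,1,1,1,1,1,1,1]

```text
t: 10.8
position: [0.4759, 0.3379, 0.1752]
tool_rot: [0.81, -3.034, 0.0]
contact_force: [0.5, -0.0, -1.7]
gripper_width: 0.0134
grasp_force: 30.0
```

>>> step_arm:
  delta_pos:
    - [0,0,0]
    - [0,0,0]
    - [0,0,0]
    - [0,0,0]
    - [0,0,0]
    - [0,0,0]
    - [0,0,0]
    - [0,0,0]
    - [0,0,0]
    - [0,0,0]
  rotation:
    - [0,0,-0.02]
    - [0,0,-0.04]
    - [0,0,-0.06]
    - [0,0,-0.08]
    - [0,0,-0.1]
    - [0,0,-0.12]
    - [0,0,-0.14]
    - [0,0,-0.16]
    - [0,0,-0.18]
    - [0,0,-0.2]
  hand: [1,1,1,1,1,1,1,1,1,1]

```text
t: 11.8
position: [0.4759, 0.3379, 0.1752]
tool_rot: [-0.167, -3.136, 0.001]
contact_force: [0.4, 0.3, -3.3]
gripper_width: 0.0135
grasp_force: 30.0
```

>>> step_arm:
  delta_pos:
    - [0,0,0]
    - [0,0,0]
    - [0,0,0]
    - [0,0,0]
    - [0,0,0]
    - [0,0,0]
    - [0,0,0]
    - [0,0,0]
    - [0,0,0]
    - [0,0,0]
  rotation:
    - [0,0,-0.02]
    - [0,0,-0.04]
    - [0,0,-0.06]
    - [0,0,-0.08]
    - [0,0,-0.1]
    - [0,0,-0.11]
    - [0,0,-0.118]
    - [0,0,-0.123]
    - [0,0,-0.125]
    - [0,0,-0.125]
  hand: [1,1,1,1,1,1,1,1,1,1]

```text
t: 12.8
position: [0.476, 0.338, 0.1755]
tool_rot: [-0.771, -3.045, 0.0]
contact_force: [0.6, 0.3, -2.3]
gripper_width: 0.0134
grasp_force: 30.0
```

```bash
python3 - <<'E'
from m import *
from scipy.spatial.transform import Rotation as Ro
s=telemetry.sense();R=Ro.from_rotvec(s['tool_rot']).as_matrix()
print(s['t'],s['position'],np.degrees(np.arctan2(R[1,1],R[0,1])),s['contact_force'],s['moment'],s['gripper_width'],s['grasp_force'])
a=look('side',['dish','dish_grip','dish_lip','ball_center','bowl'])
b=look('scene',['dish','dish_grip','dish_lip','ball_center','bowl'])
cv2.imwrite('pics/e.png',np.hstack([cv2.resize(q['img'][90:290,130:330],(400,400)) for q in(b,a)]))
E
```

```text
12.8 [0.47600287 0.33795341 0.17551253] 61.590571032886864 [ 0.624893    0.29735804 -2.34380285] [-0.10229069  0.00634671  0.0007964 ] 0.013390486179335467 29.990854114294052
side dish [([0.4792, 0.3387, 0.0988], 0.9)]
side dish_grip [([0.4764, 0.3413, 0.1915], 0.79), ([0.476, 0.341, 0.1239], 0.43)]
side dish_lip [([0.5078, 0.4094, 0.1194], 0.86)]
side ball_center [([0.4769, 0.3388, 0.1268], 0.68)]
side bowl []
scene dish [([0.4793, 0.3355, 0.104], 0.95), ([0.4133, 0.1777, 0.0004], 0.24)]
scene dish_grip [([0.4783, 0.3409, 0.1913], 0.71)]
scene dish_lip [([0.5138, 0.4083, 0.1192], 0.85)]
scene ball_center [([0.4773, 0.339, 0.1234], 0.67)]
scene bowl [([0.5611, 0.5002, -0.0017], 0.9)]
```

View pics/e.png

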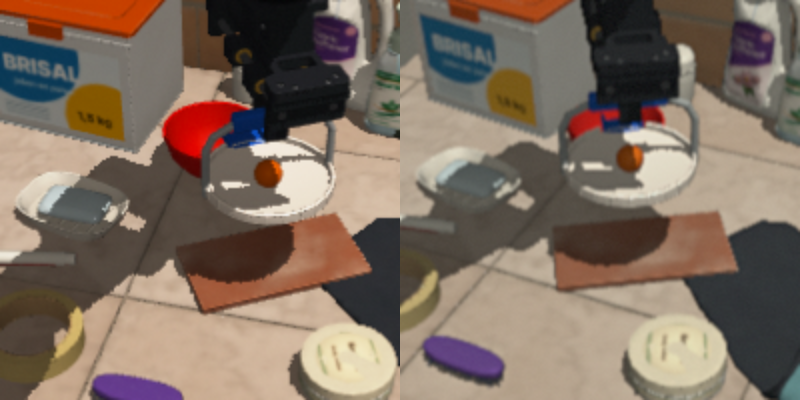

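Turned and level, with the ball in the middle. It needs a shift of about (+0.048, +0.092). First I'll check how close the box stands.

```bash
python3 - <<'E'
from m import *
f=grab_frame('scene')
print(toplane(f,[(195,163),(130,149)],0.)); f=grab_frame('side'); print(toplane(f,[(210,157)],0.))
E
```

```text
[[0.52288769 0.59853014 0.        ]
 [0.44981708 0.76264796 0.        ]]
[[0.53624587 0.58046575 0.        ]]
```

>>> step_arm:
  delta_pos:
    - [0.004,0.008,0]
    - [0.012,0.023,0]
    - [0.024,0.046,0]
    - [0.038,0.073,0]
    - [0.052,0.1,0]
    - [0.066,0.127,0]
    - [0.08,0.154,0]
    - [0.094,0.181,0]
    - [0.108,0.208,0]
    - [0.122,0.235,0]
  rotation:
    - [0,0,0]
    - [0,0,0]
    - [0,0,0]
    - [0,0,0]
    - [0,0,0]
    - [0,0,0]
    - [0,0,0]
    - [0,0,0]
    - [0,0,0]
    - [0,0,0]
  hand: [1,1,1,1,1,1,1,1,1,1]

```text
t: 14.5
position: [0.4945, 0.3736, 0.1756]
tool_rot: [-0.771, -3.046, -0.0]
contact_force: [-0.7, -0.7, -2.3]
gripper_width: 0.0137
grasp_force: 30.0
```

>>> step_arm:
  delta_pos:
    - [0.014,0.027,0]
    - [0.028,0.054,0]
    - [0.042,0.081,0]
    - [0.056,0.108,0]
    - [0.07,0.135,0]
    - [0.084,0.162,0]
    - [0.098,0.189,0]
    - [0.112,0.216,0]
    - [0.126,0.243,0]
    - [0.14,0.27,0]
  rotation:
    - [0,0,0]
    - [0,0,0]
    - [0,0,0]
    - [0,0,0]
    - [0,0,0]
    - [0,0,0]
    - [0,0,0]
    - [0,0,0]
    - [0,0,0]
    - [0,0,0]
  hand: [1,1,1,1,1,1,1,1,1,1]

```text
t: 15.5
position: [0.5155, 0.4141, 0.1756]
tool_rot: [-0.771, -3.045, 0.0]
contact_force: [-1.0, -0.2, -2.3]
gripper_width: 0.0137
grasp_force: 30.0
```

>>> step_arm:
  delta_pos:
    - [0.014,0.027,0]
    - [0.028,0.054,0]
    - [0.04,0.078,0]
    - [0.05,0.097,0]
    - [0.056,0.108,0]
    - [0.058,0.112,0]
    - [0.058,0.112,0]
    - [0.058,0.112,0]
    - [0.058,0.112,0]
    - [0.058,0.112,0]
  rotation:
    - [0,0,0]
    - [0,0,0]
    - [0,0,0]
    - [0,0,0]
    - [0,0,0]
    - [0,0,0]
    - [0,0,0]
    - [0,0,0]
    - [0,0,0]
    - [0,0,0]
  hand: [1,1,1,1,1,1,1,1,1,1]

```text
t: 16.5
position: [0.524, 0.4305, 0.1757]
tool_rot: [-0.771, -3.045, -0.0]
contact_force: [0.1, 0.4, -3.0]
gripper_width: 0.014
grasp_force: 30.0
```

```bash
python3 - <<'E'
from m import *
from scipy.spatial.transform import Rotation as Ro
s=telemetry.sense();R=Ro.from_rotvec(s['tool_rot']).as_matrix()
print(s['t'],s['position'],np.degrees(np.arctan2(R[1,1],R[0,1])),s['contact_force'],s['moment'],s['gripper_width'],s['grasp_force'],abs(s['qvel']).max())
a=look('side',['dish','dish_grip','dish_lip','ball_center','bowl'])
b=look('scene',['dish','dish_grip','dish_lip','ball_center','bowl'])
cv2.imwrite('pics/f.png',np.hstack([cv2.resize(q['img'][70:270,130:330],(400,400)) for q in(b,a)]))
E
```

```text
16.5 [0.52398735 0.43046724 0.17567281] 61.58643803135127 [ 0.12975759  0.40606212 -2.99049364] [-0.00189561  0.00729918 -0.0248993 ] 0.01400233401351713 29.99080376699567 0.0026286121532849566
side dish [([0.5262, 0.4329, 0.1001], 0.69)]
side dish_grip [([0.5253, 0.4339, 0.1953], 0.91)]
side dish_lip [([0.5609, 0.5021, 0.1151], 0.84)]
side ball_center [([0.5229, 0.43, 0.1279], 0.47)]
side bowl [([0.5626, 0.4984, 0.0023], 0.73)]
scene dish [([0.5272, 0.4289, 0.1029], 0.94)]
scene dish_grip [([0.528, 0.4307, 0.1904], 0.69)]
scene dish_lip [([0.5622, 0.5013, 0.1182], 0.88)]
scene ball_center [([0.527, 0.4307, 0.1206], 0.67)]
scene bowl [([0.5627, 0.4992, 0.0021], 0.84)]
```

View pics/f.png

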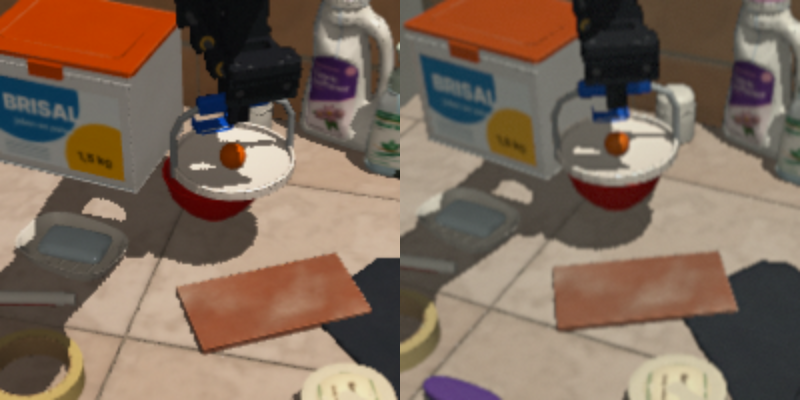

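The lip tip is at (0.5615, 0.502) and the bowl at (0.562, 0.499). The ball is centred at about (232,155) and (616,143), and the dish is level and still with its underside near 0.10 m. Everything is in place, so I'm handing in.

```bash
python3 -c "
from bench import ticket; print(ticket.hand_in())"
```

```text
the job is handed in; nothing more can be done
None
```

I handed the job in at about 17 s on the robot's clock: the dish is held level and still about 0.10 m above the counter, its lip tip about 3 mm from the bowl's middle by the camera estimate and the ball in the middle; the hand-in returned no verdict.

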